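# Load the sample cups and hold the probe ready

### The job

Get the sample check ready: stand the tall and the short steel cup upright in the divided crate, each in an empty cell of its own, and let go of them. Then draw the probe thermometer out of its slanting stand, turn it plumb with the probe pointing straight down, and lower the probe into the tall cup so that its tip hangs well below the rim, near the middle of the cup, touching neither the wall nor the bottom. The program finishes while the gripper is still holding the thermometer there; leave the mill that already stands in the crate alone.

Things in the scene. Friction and masses are not known exactly. Their poses are not given: they have to be found in the camera images.
- tall_cup: The taller of two open steel cups, loose, on the table at the start: 72 mm high, 60 mm across the rim, tapering to 46 mm across the bottom; bottom 2 mm thick, thin wall (about 48 mm clear inside at half height). Origin at the centre of its underside, z up along its axis. 0.09 kg.
- short_cup: The shorter open steel cup, loose, standing on the table at the start: 50 mm high, 56 mm across the rim, tapering to 42 mm across the bottom. Origin at the centre of its underside, z up along its axis. 0.09 kg.
- crate: White open-topped square crate, fixed, 190 x 190 mm outside, a cross of walls dividing it into 2 x 2 cells about 87 x 87 mm inside; walls 5 mm thick, rim up to 32 mm above the table, floor 5 mm thick. Origin at the centre of its underside, z up, walls along its x and y. One cell holds the mill; the other three are empty.
- cell_0 (a point): Centre of the floor (top face, 5 mm above the table) of the crate's cell at crate -x, -y (nearest the robot, right); empty at the start.
- cell_1 (a point): The same for the cell at crate -x, +y (near, left); empty at the start.
- cell_2 (a point): The same for the cell at crate +x, -y (far, right); empty at the start.
- cell_3 (a point): The same for the cell at crate +x, +y (far, left); the mill stands in this one.
- mill: Loose pepper mill, 44 mm across and 90 mm high, standing in the crate's far left cell; to be left alone. Origin at the centre of its underside.
- thermometer: Probe thermometer, loose, 60 g, 198 mm long. Along its +y: thin probe (3.8 mm across) from y = -99 mm (tip) to +14, then a flat body to +99. Body 26 mm wide along x (-13 to 13), 16 mm thick along z (0 to 16); probe axis at x = 0, z = 8 mm. Starts in the stand probe down, leaning 35 degrees, top to the stand's -x; the body's upper 67 mm stand free to be gripped across the width (the stand's y).
- probe_tip (a point): The tip of the thermometer's probe (on the thermometer at x = 0, y = -99 mm, z = 8 mm).
- stand: Steel thermometer stand, fixed: base plate 130 x 86 mm, two cheeks and a block about 125 mm high slanting 35 degrees to the stand's -x. Its pocket, 29 x 19 mm and 18 mm deep, takes the body's lower end (1.5 mm play each side); the probe passes through a 13 mm hole below. Origin on the table, z up. To clear, draw the thermometer 140 mm along its slanting length, up and to -x (the robot's left).
- seat (a point): Centre of the pocket's floor in the stand, 112 mm above the table, where the end of the thermometer's body rests; the pocket's axis runs from here at 35 degrees from vertical towards the stand's -x.
There are look-alikes about, which are no part of the job. Leave any brown or red look-alike of the short_cup alone.

How it is judged (in metres and radians):
On the way, in this order (a step that is already met when the one before it is completed fails the run):
1. both cups stand upright on the floor of the crate, each in its own cell, let go, with the thermometer still in its stand ((horizontal distance between tall_cup and cell_0 below 0.03 m or horizontal distance between tall_cup and cell_1 below 0.03 m or horizontal distance between tall_cup and cell_2 below 0.03 m or horizontal distance between tall_cup and cell_3 below 0.03 m) and z of each of tall_cup, short_cup in the frame of crate below 0.01 m and angle between each of tall_cup, short_cup's own z axis and vertical below 0.1 rad and linear speed of each of tall_cup, short_cup below 0.03 m/s and (horizontal distance between short_cup and cell_0 below 0.03 m or horizontal distance between short_cup and cell_1 below 0.03 m or horizontal distance between short_cup and cell_2 below 0.03 m or horizontal distance between short_cup and cell_3 below 0.03 m) and contact force between the fingers and tall_cup below 0.1 N and contact force between the fingers and short_cup below 0.1 N and distance of thermometer from where it was at the start of the episode below 0.03 m), for 0.2 s.
2. the thermometer is drawn clear out of the stand, held by the fingers (distance between probe_tip and seat above 0.02 m and distance of thermometer from where it was at the start of the episode above 0.1 m and contact force between the fingers and thermometer above 1 N and contact force between thermometer and stand below 0.05 N), for 0.1 s.
At the end, for the whole second after the job is handed in: Both cups upright (0.10 rad), at rest on the crate floor, each within 30 mm of its cell centre; mill upright within 25 mm of its start; thermometer held still, within 0.14 rad of plumb, tip within 20 mm of the tall cup's axis, 6 to 64 mm above its underside, touching only the gripper ((horizontal distance between tall_cup and cell_0 below 0.03 m or horizontal distance between tall_cup and cell_1 below 0.03 m or horizontal distance between tall_cup and cell_2 below 0.03 m or horizontal distance between tall_cup and cell_3 below 0.03 m) and z of each of tall_cup, short_cup in the frame of crate below 0.01 m and angle between each of tall_cup, short_cup, mill's own z axis and vertical below 0.1 rad and linear speed of each of tall_cup, short_cup below 0.03 m/s and (horizontal distance between short_cup and cell_0 below 0.03 m or horizontal distance between short_cup and cell_1 below 0.03 m or horizontal distance between short_cup and cell_2 below 0.03 m or horizontal distance between short_cup and cell_3 below 0.03 m) and distance of mill from where it was at the start of the episode below 0.025 m and contact force between thermometer and tall_cup below 0.05 N and contact force between thermometer and short_cup below 0.05 N and contact force between thermometer and mill below 0.05 N and contact force between thermometer and crate below 0.05 N and contact force between thermometer and stand below 0.05 N and contact force between the fingers and thermometer above 1 N and angle between the y axis of thermometer and the z axis of crate, either way round below 0.14 rad and height (world z) of thermometer above 0.09 m and horizontal distance between probe_tip and tall_cup below 0.02 m and z of probe_tip in the frame of tall_cup between 0.006 and 0.064 m and linear speed of thermometer below 0.02 m/s and angular speed of thermometer below 0.15 rad/s); the arm keeps its last pose, push and grip.
It fails at once if the mill in the crate is knocked over or shoved (angle between mill's own z axis and vertical above 0.35 rad or distance of mill from where it was at the start of the episode above 0.04 m).
It fails at once if the thermometer is dropped on the table (height (world z) of thermometer below 0.045 m).
It also fails if it takes over 61 s, if anything falls off the work surface, if the arm or the gripper's body presses on something with over 40 N, if the wrist force passes 120 N, or if a joint passes its speed limit or range.

### The arm

A 6-joint arm with a two-finger parallel gripper is mounted at the origin on the work surface; the furniture and walls round the work are solid. World frame = base frame: x ahead of the robot, y to its left, z up, the work surface at z = 0. Lengths are in mm, angles in rad, forces in N, time in s.
With the tool pointing down it reaches from about 275 to 775 mm from the base axis. Payload 14.6 kg.
Tool frame: the origin (TCP) lies at the very end of the fingers, on their centre line; the grasp point (between the pads) lies 19 mm behind it; z points along the fingers, y is the line along which they close (so a half turn about z gives the same grasp; the last joint's range is limited). The gripper opens to 85 mm and grips with 20 to 120 N. Pads are 22 mm wide; open, the fingers measure 114 mm over their backs; the gripper's body (76 mm by 85 mm) begins 54 mm behind the grasp point. The pads swing forward as they close: fully open they stand 13 mm farther back than shut.
Start: joints at [-1.374, 0.263, -0.048, 1.259, 0, 1.415], TCP at [180.903, -492.851, 231.278] pointing down, gripper open.
Joint ranges: [-2.65, 2.65], [-0.89, 1.7], [-1.18, 1.37], [-2.13, 2.11], [-1.35, 1.29], [-3.14, 3.14]. Speed limits (rad/s): [1.89, 1.89, 2.57, 2.79, 3.14, 3.14].

### API

Orientations are given as a rotation vector (axis times angle).
In Python, from cell import * gives the robot as it stands. The module is installed in compiled form; this text tells all that it offers.
- The arm moves only by the tool carry_out, never from a script. Its argument "deltas" is a list of rows, each an object with "rot": the turn, a rotation vector about the tool's x, y, z in degrees, a list of three; "delta_pos": the shift along the tool's x, y, z in mm, a list of three; "claw": the finger opening in mm, from 0 to 85.4. A call has 1 to 5 rows; each row shifts and turns the commanded pose from where the row before left it, along the tool's axes as they then stand; what a row does not reach is not made up. A row lasts 1/12 s, in which the tool goes at most 41.7 mm and 7.16 degrees, less where a joint would pass 70% of its speed; a pose out of reach is approached as far as the arm can. A call is refused whole if a number of a shift passes 41.7 or a number of a turn 7.16, either way. A call with a gripper value outside its range is refused whole. The fingers move at their own pace and stop on an object; the grip force is fixed at half the most. Time passes only in rows, so rows that do not move let the fingers close. It gives the time, the measured TCP pose, the force, the opening and the grip force at its end, in the units of the state.
- read_state(): the state, without advancing time (a new reading comes with each control period).
- capture(name): name is "scene" or "top" or "wrist"; returns the picture (480x640x3 uint8, blue, green, red); there is no depth.
- camera_model(name): a dict with "fx", "fy", "cx", "cy" (pixels), "xyz" and "attitude" of the camera in the world. Camera axes: x right, y up, looking along -z (the intrinsics and any distortion apply to the point x, -y, -z); pixel columns grow to the right and rows downward; lengths in mm; the calibration is good to about 2 mm. A picture is of the moment at which its call begins: read the wrist's pose just before it. camera_model takes no time and is no camera call; for the wrist camera it gives the pose at the moment of the call.
- hand_in(): hands the job in; it is judged then, once.
The state is a dict: "time": time; "q": joint angles; "joint_vel": joint speeds; "joint_efforts": joint torques, N m; "tcp_pos": TCP position; "tool_rot": TCP orientation; "wrist_force": force on the tool from outside, world axes, zero at the start; "ft_torque": the same for the moment, N m; "gripper_width": opening from 0.0 (shut) to 1.0 (fully open); "gripper_force": force on a finger pad.
Only numpy, scipy, OpenCV 4.12 (cv2) and the standard library are available. Lean on these libraries where they do the work, as an engineer would, in place of code of your own. Each camera call takes 0.05 s, during which the arm holds its last target. There are 200 camera calls.

## Working session

There is one attempt and no reset: what is moved stays moved. The work goes in short steps, Python scripts to look and compute and a tool call to move; the robot and the scene stay as the last step left them, time stands still between calls to the robot, and variables do not carry over. Pictures are saved under pics/ and viewed, at most 10 in all, crops included, and the job is handed in when it is done.

Besides the shell and the picture viewer there is one more tool, called after ">>>" as name(argument=value, ...) on one line, values as JSON. carry_out: Moves the arm, as the interface text tells. Its arguments: {"type":"object","properties":{"deltas":{"type":"array"}},"required":["deltas"]}

```bash
mkdir -p pics
cat > h.py <<'E'
from cell import *
import numpy as np, cv2
from scipy.spatial.transform import Rotation as R
E
python3 - <<'E'
from h import *
for n in ("scene","top"):
    m=camera_model(n);print(n,m)
    cv2.imwrite(f"pics/{n}0.png",capture(n))
print(camera_model("wrist"));print(read_state())
E
```

```text
scene {'fx': 540.0830743977999, 'fy': 540.0830743977999, 'cx': 322.053826362109, 'cy': 231.58588424609712, 'xyz': array([-440.57046533,  410.88195543,  844.47228733]), 'attitude': array([ 0.59213677, -0.96550806, -1.88377765])}
top {'fx': 574.8543033409652, 'fy': 574.8543033409652, 'cx': 322.6208537623089, 'cy': 229.2008429355175, 'xyz': array([ 426.63965564,  -66.78895359, 1250.84050409]), 'attitude': array([ 0.04803667, -0.07075511, -1.57527996])}
{'fx': 400.0968325184534, 'fy': 400.0968325184534, 'cx': 319.0807465933749, 'cy': 239.4900936085284, 'xyz': array([ 250.30728063, -467.01892444,  372.33447116]), 'attitude': array([-0.25833582,  0.18114729, -1.20938699])}
{'time': 0.1, 'q': array([-1.37434158e+00,  2.63500693e-01, -4.88311467e-02,  1.25940926e+00,
       -6.62619022e-06,  1.41552327e+00]), 'joint_vel': array([-0.00178503, -0.00219488,  0.00217473,  0.00035271,  0.00082977,
        0.00181305]), 'joint_efforts': array([ 6.21217507e-03, -6.38579607e+01,  3.85064971e+01,  9.95394046e-03,
        4.48481410e-05,  1.88283377e-05]), 'tcp_pos': array([ 180.83439397, -492.62853217,  230.87544883]), 'tool_rot': array([-3.09220610e+00, -5.49483992e-01,  4.09493882e-05]), 'wrist_force': array([ 0.01292622, -0.00242016, -0.07805149]), 'ft_torque': array([-0.01818081, -0.02951835,  0.02026116]), 'gripper_force': 0.0, 'gripper_width': 0.9994179147409182}
```

View pics/scene0.png

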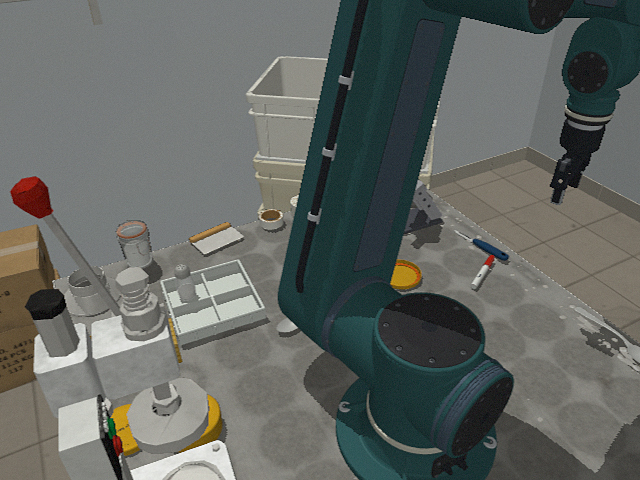

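View pics/top0.png

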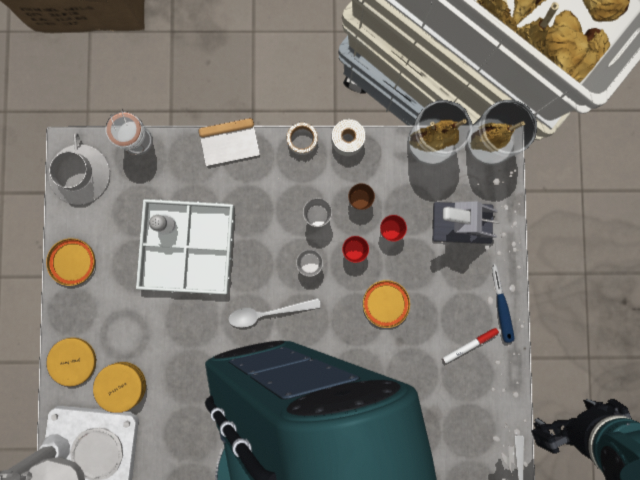

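The top view shows steel cups at about (317,213) and (310,263), the crate at (185,247) with the mill in its far-left cell, and the stand at (465,222). The scene view is mostly blocked by the arm. I'll enlarge the top view next.

Run:
```python
from h import *
im=cv2.imread("pics/top0.png")
a=cv2.resize(im[185:295,275:385],(400,400),interpolation=cv2.INTER_CUBIC)
b=cv2.resize(im[175:285,420:530],(400,400),interpolation=cv2.INTER_CUBIC)
cv2.imwrite("pics/crop.png",np.hstack([a,b]))
cat='''
def ray(n,px,cam=None):
    m=cam or camera_model(n)
    d=np.array([(px[0]-m["cx"])/m["fx"],-(px[1]-m["cy"])/m["fy"],-1])
    return np.array(m["xyz"]),R.from_rotvec(m["attitude"]).apply(d)
def onz(n,px,z,cam=None):
    o,d=ray(n,px,cam); return o+d*(z-o[2])/d[2]
def proj(n,P,cam=None):
    m=cam or camera_model(n)
    p=R.from_rotvec(m["attitude"]).inv().apply(np.array(P)-m["xyz"])
    return np.array([m["cx"]+m["fx"]*p[0]/-p[2],m["cy"]-m["fy"]*p[1]/-p[2]])
def tri(r):
    A=np.zeros((3,3));b=np.zeros(3)
    for o,d in r:
        d=d/np.linalg.norm(d);M=np.eye(3)-np.outer(d,d);A+=M;b+=M@o
    return np.linalg.solve(A,b)
'''
open("h.py","a").write(cat)
exec(cat)
for n,p,z in [("c1",(317,211),72),("c2",(310,262),50),("crate a",(145,201),32),("crate b",(234,204),32),("crate c",(227,296),32),("crate d",(136,290),32),("stand",(457,215),180),("pl1",(433,203),0),("pl2",(494,243),0)]:
    print(n,onz("top",p,z).round(1))
```

```text
c1 [553.5 -72.7  72. ]
c2 [449.1 -57.7  50. ]
crate a [580.8 292.5  32. ]
crate b [573.6 103.7  32. ]
crate c [379.  117.3  32. ]
crate d [392.7 308.   32. ]
stand [ 533.2 -335.1  180. ]
pl1 [ 577.8 -327.9    0. ]
pl2 [ 489.2 -459.9    0. ]
```

View pics/crop.png

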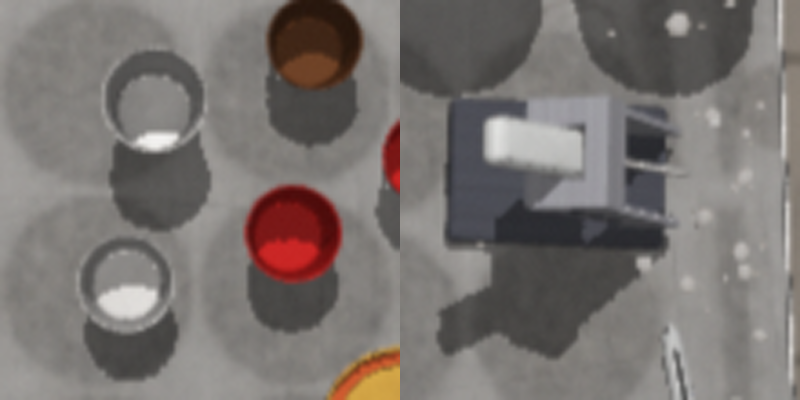

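The crop shows both steel cups upright: the tall one's rim centre is at about (317,212) and the short one's at (310,263). The thermometer's top leans left (+y) out of the stand. I'll move the wrist over the cups.

>>> carry_out(deltas=[{"rot":[0,0,0],"delta_pos":[29.6,-27.6,-5.8],"claw":85},{"rot":[0,0,0],"delta_pos":[29.6,-27.6,-5.8],"claw":85},{"rot":[0,0,0],"delta_pos":[29.6,-27.6,-5.8],"claw":85},{"rot":[0,0,0],"delta_pos":[29.6,-27.6,-5.8],"claw":85},{"rot":[0,0,0],"delta_pos":[29.6,-27.6,-5.8],"claw":85}])

```text
time: 0.52
tcp_pos: [272.5, -310.4, 260.3]
tool_rot: [-3.093, -0.549, 0.0]
wrist_force: [1.0, -0.8, -0.4]
gripper_width: 0.997
gripper_force: 0.0
```

>>> carry_out(deltas=[{"rot":[0,0,0],"delta_pos":[29.6,-27.6,-5.8],"claw":85},{"rot":[0,0,0],"delta_pos":[29.6,-27.6,-5.8],"claw":85},{"rot":[0,0,0],"delta_pos":[29.6,-27.6,-5.8],"claw":85},{"rot":[0,0,0],"delta_pos":[29.6,-27.6,-5.8],"claw":85},{"rot":[0,0,0],"delta_pos":[29.6,-27.6,-5.8],"claw":85}])

```text
time: 0.93
tcp_pos: [363.9, -129.8, 289.6]
tool_rot: [3.093, 0.549, 0.0]
wrist_force: [1.4, -1.3, 0.7]
gripper_width: 0.997
gripper_force: 0.0
```

>>> carry_out(deltas=[{"rot":[0,0,0],"delta_pos":[29.6,-27.6,-5.8],"claw":85},{"rot":[0,0,0],"delta_pos":[29.6,-27.6,-5.8],"claw":85},{"rot":[0,0,-7],"delta_pos":[0,0,0],"claw":85},{"rot":[0,0,-7],"delta_pos":[0,0,0],"claw":85},{"rot":[0,0,-7],"delta_pos":[0,0,0],"claw":85}])

```text
time: 1.35
tcp_pos: [400.4, -58.5, 300.7]
tool_rot: [-2.936, -1.117, 0.001]
wrist_force: [1.0, 0.2, -0.4]
gripper_width: 0.996
gripper_force: 0.0
```

Run:
```python
from h import *
s=read_state();print(s["time"],s["tcp_pos"],s["tool_rot"],s["wrist_force"]);m=camera_model("wrist");print(m)
cv2.imwrite("pics/w1.png",capture("wrist"));np.save("w1.npy",m,allow_pickle=True)
cv2.imwrite("pics/top1.png",capture("top"))
```

```text
1.35 [400.40714509 -58.48718938 300.70558746] [-2.93618897e+00 -1.11657112e+00  5.25517290e-04] [ 1.02152418  0.15942733 -0.41962996]
{'fx': 400.0968325184534, 'fy': 400.0968325184534, 'cx': 319.0807465933749, 'cy': 239.4900936085284, 'xyz': array([455.57755808,  -8.87430216, 442.12582754]), 'attitude': array([-0.27916372,  0.12523902, -0.83750194])}
```

View pics/w1.png

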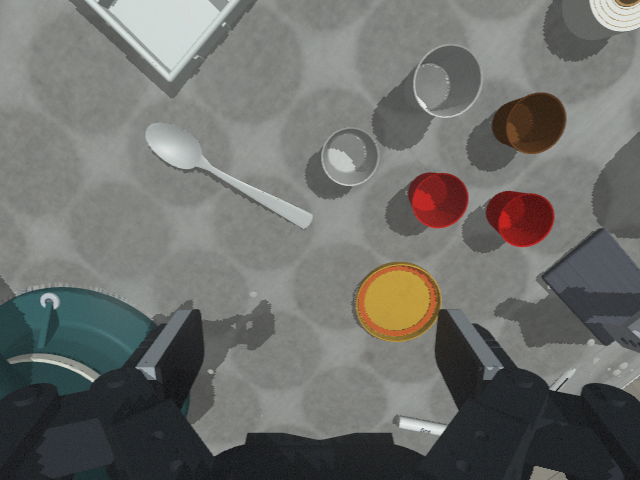

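The wrist view shows the tall cup's rim centred at about (448,81), the short cup's at (350,157), and the crate's near corner at about (170,78). I'll triangulate the rims and fit the crate outline.

Run:
```python
from h import *
W=np.load("w1.npy",allow_pickle=True).item()
T=camera_model("top")
for n,t,w in [("tall",(317.35,212.5),(448,81)),("short",(309.65,263.1),(350.5,156.5))]:
    P=tri([ray("top",t,T),ray("w",w,W)]);print(n,P.round(1),proj("top",P,T)-t, onz("w",w,72 if n=="tall" else 50,W).round(1), onz("top",t,72 if n=="tall" else 50,T).round(1))
# crate: rim corner triangulation and mask
im=cv2.imread("pics/top0.png");hsv=cv2.cvtColor(im,cv2.COLOR_BGR2HSV)
m=((hsv[...,2]>190)&(hsv[...,1]<40)).astype(np.uint8);m[:190]=0;m[305:]=0;m[:,:125]=0;m[:,245:]=0
m=cv2.morphologyEx(m,cv2.MORPH_CLOSE,np.ones((5,5)))
c=max(cv2.findContours(m,0,1)[0],key=cv2.contourArea);r=cv2.minAreaRect(c);b=cv2.boxPoints(r)
q=cv2.approxPolyDP(cv2.convexHull(c),5,True).reshape(-1,2);print(r,q)
for p in q: print(p,onz("top",p,32,T).round(1))
wi=cv2.imread("pics/w1.png")
cv2.imwrite("pics/cr.png",np.hstack([cv2.resize(im[190:305,125:245],(420,402),interpolation=cv2.INTER_CUBIC),cv2.resize(wi[0:120,60:180],(380,402))]))
```

```text
tall [551.1 -72.8  72. ] [-0.29124275 -0.31045179] [551.7 -72.3  72. ] [550.4 -73.4  72. ]
short [447.6 -57.   37.3] [ 0.08449351 -0.31654078] [448.5 -55.7  50. ] [446.8 -57.   50. ]
((184.40756225585938, 245.96649169921875), (92.24856567382812, 89.47940826416016), 3.2397000789642334) [[143 200]
 [232 205]
 [224 293]
 [136 287]]
[143 200] [583.  296.7  32. ]
[232 205] [571.5 107.9  32. ]
[224 293] [385.3 123.6  32. ]
[136 287] [399.  308.1  32. ]
```

View pics/cr.png

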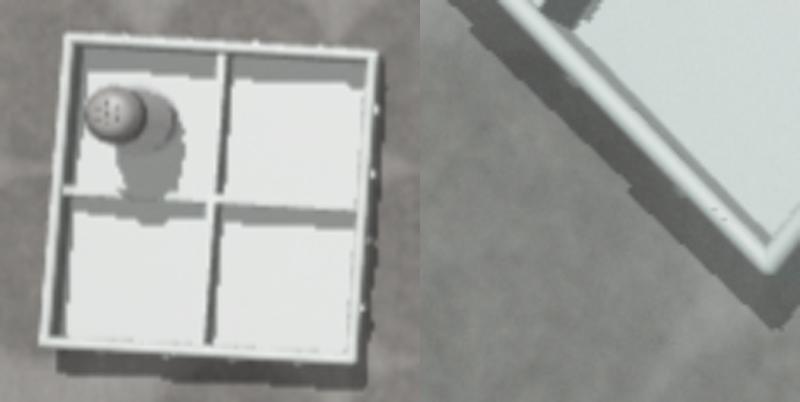

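The crop shows the crate's rim corners at about TL (144,200), TR (233,204), BR (227,293) and BL (136,289), with the divider crossing at about (186.4,246.6). In the wrist view, the near-right corner is at (170.5,80.6).

Run:
```python
from h import *
W=np.load("w1.npy",allow_pickle=True).item();T=camera_model("top")
P=tri([ray("top",(226.7,293.1),T),ray("w",(170.5,80.6),W)]);print("corner",P.round(1),proj("top",P,T),onz("w",(170.5,80.6),32,W))
C=np.array([onz("top",p,32,T) for p in [(144.1,200),(233,204.3),(226.7,293.1),(136.4,288.9)]])
print(C.round(1),C.mean(0),onz("top",(186.4,246.6),32,T))
yx=(C[0]+C[1]-C[2]-C[3]);yy=C[0]+C[3]-C[1]-C[2]
a=np.arctan2(yx[1],yx[0]);b=np.arctan2(-yy[0],yy[1]);yaw=(a+b)/2;print(np.degrees([a,b]))
c=(C.mean(0)+onz("top",(186.4,246.6),32,T))/2
Rz=R.from_euler("z",yaw)
for k,(sx,sy) in enumerate([(-1,-1),(-1,1),(1,-1),(1,1)]):
    print("cell",k,(c+Rz.apply([46*sx,46*sy,0])).round(1))
```

```text
corner [385.8 118.2  33.8] [226.43476188 292.78866268] [386.0926938  119.34667808  32.        ]
[[582.9 294.4  32. ]
 [573.  105.8  32. ]
 [385.  117.9  32. ]
 [395.  307.2  32. ]] [483.98943426 206.3330845   32.        ] [483.37067061 203.6023118   32.        ]
[-3.79563371 -3.02368598]
cell 0 [435.  161.8  32. ]
cell 1 [440.5 253.6  32. ]
cell 2 [526.9 156.3  32. ]
cell 3 [532.3 248.2  32. ]
```

>>> carry_out(deltas=[{"rot":[0,0,0],"delta_pos":[17.2,18.45,30.1],"claw":85},{"rot":[0,0,0],"delta_pos":[17.2,18.45,30.1],"claw":85},{"rot":[0,0,0],"delta_pos":[17.2,18.45,30.1],"claw":85},{"rot":[0,0,0],"delta_pos":[17.2,18.45,30.1],"claw":85},{"rot":[0,0,0],"delta_pos":[17.2,18.45,30.1],"claw":85}])

```text
time: 1.87
tcp_pos: [526.5, -72.7, 148.8]
tool_rot: [-2.944, -1.096, -0.0]
wrist_force: [1.0, -1.3, 0.5]
gripper_width: 0.998
gripper_force: 0.0
```

>>> carry_out(deltas=[{"rot":[0,0,0],"delta_pos":[17.2,18.45,30.1],"claw":85},{"rot":[0,0,0],"delta_pos":[0,0,10],"claw":85},{"rot":[0,0,0],"delta_pos":[0,0,0],"claw":85}])

```text
time: 2.12
tcp_pos: [549.6, -74.8, 107.2]
tool_rot: [-2.94, -1.097, 0.007]
wrist_force: [-0.5, -0.3, -0.2]
gripper_width: 0.993
gripper_force: 0.0
```

>>> carry_out(deltas=[{"rot":[0,0,0],"delta_pos":[2.4,-0.5,34],"claw":85},{"rot":[0,0,0],"delta_pos":[0,0,33],"claw":85},{"rot":[0,0,0],"delta_pos":[0,0,0],"claw":85},{"rot":[0,0,0],"delta_pos":[0,0,0],"claw":45},{"rot":[0,0,0],"delta_pos":[0,0,0],"claw":45}])

```text
time: 2.53
tcp_pos: [552.8, -73.4, 45.7]
tool_rot: [2.941, 1.102, 0.003]
wrist_force: [0.4, -0.3, -0.6]
gripper_width: 0.742
gripper_force: 0.0
```

>>> carry_out(deltas=[{"rot":[0,0,0],"delta_pos":[0,0,0],"claw":45},{"rot":[0,0,0],"delta_pos":[0,0,0],"claw":45},{"rot":[0,0,0],"delta_pos":[0,0,0],"claw":45},{"rot":[0,0,0],"delta_pos":[0,0,0],"claw":45}])

```text
time: 2.87
tcp_pos: [553.2, -73.2, 46.3]
tool_rot: [2.94, 1.103, 0.005]
wrist_force: [-4.8, 1.4, 12.8]
gripper_width: 0.672
gripper_force: 61.4
```

>>> carry_out(deltas=[{"rot":[0,0,0],"delta_pos":[0,0,-35],"claw":45},{"rot":[0,0,0],"delta_pos":[0,0,-35],"claw":45},{"rot":[0,0,0],"delta_pos":[21.9,-31.7,0],"claw":45},{"rot":[0,0,0],"delta_pos":[21.9,-31.7,0],"claw":45},{"rot":[0,0,0],"delta_pos":[21.9,-31.7,0],"claw":45}])

```text
time: 3.28
tcp_pos: [539.7, 42.6, 116.2]
tool_rot: [2.941, 1.1, 0.006]
wrist_force: [1.3, -0.0, -1.5]
gripper_width: 0.671
gripper_force: 64.7
```

>>> carry_out(deltas=[{"rot":[0,0,0],"delta_pos":[21.9,-31.7,0],"claw":45},{"rot":[0,0,0],"delta_pos":[21.9,-31.7,0],"claw":45},{"rot":[0,0,0],"delta_pos":[21.9,-31.7,0],"claw":45},{"rot":[0,0,0],"delta_pos":[0,0,0],"claw":45},{"rot":[0,0,0],"delta_pos":[0,0,0],"claw":45}])

```text
time: 3.7
tcp_pos: [526.1, 158.4, 115.3]
tool_rot: [2.939, 1.108, 0.004]
wrist_force: [-0.0, -0.8, -0.6]
gripper_width: 0.673
gripper_force: 64.8
```

Run:
```python
from h import *
s=read_state();print(s["tcp_pos"],s["tool_rot"],s["wrist_force"]);m=camera_model("wrist")
a=capture("wrist");b=capture("top")
cv2.imwrite("pics/v2.png",np.hstack([cv2.resize(a,(480,360)),cv2.resize(b[185:305,125:245],(320,360))[:, :]]))
```

```text
[526.13465723 158.44263252 115.29549433] [2.93906857 1.10806708 0.00401128] [-0.02574769 -0.7873501  -0.61232662]
```

View pics/v2.png

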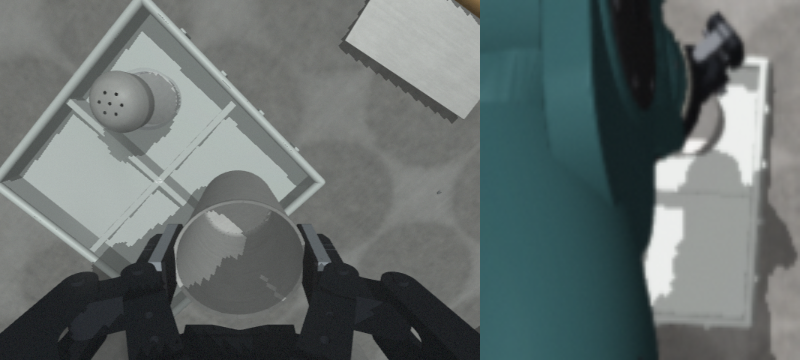

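The cup hangs upright in the pads above the far-right cell. I'll lower it and let go.

>>> carry_out(deltas=[{"rot":[0,0,0],"delta_pos":[0,-1,25],"claw":45},{"rot":[0,0,0],"delta_pos":[0,0,20],"claw":45},{"rot":[0,0,0],"delta_pos":[0,0,12],"claw":45},{"rot":[0,0,0],"delta_pos":[0,0,5],"claw":45},{"rot":[0,0,0],"delta_pos":[0,0,0],"claw":45}])

```text
time: 4.22
tcp_pos: [525.9, 156.5, 51.9]
tool_rot: [-2.942, -1.101, -0.001]
wrist_force: [-0.3, 0.1, -0.8]
gripper_width: 0.664
gripper_force: 64.9
```

>>> carry_out(deltas=[{"rot":[0,0,0],"delta_pos":[0,0,1],"claw":45},{"rot":[0,0,0],"delta_pos":[0,0,0],"claw":70},{"rot":[0,0,0],"delta_pos":[0,0,0],"claw":80},{"rot":[0,0,0],"delta_pos":[0,0,0],"claw":85},{"rot":[0,0,0],"delta_pos":[0,0,0],"claw":85}])

```text
time: 4.63
tcp_pos: [525.5, 157.2, 50.5]
tool_rot: [2.941, 1.104, 0.0]
wrist_force: [0.7, 0.0, 0.1]
gripper_width: 0.994
gripper_force: 0.0
```

>>> carry_out(deltas=[{"rot":[0,0,0],"delta_pos":[0,0,-15],"claw":85},{"rot":[0,0,0],"delta_pos":[0,0,-32],"claw":85},{"rot":[0,0,0],"delta_pos":[0,0,-32],"claw":85},{"rot":[0,0,0],"delta_pos":[-33.2,18.3,0],"claw":85},{"rot":[0,0,0],"delta_pos":[-33.2,18.3,0],"claw":85}])

```text
time: 5.05
tcp_pos: [500.6, 86.4, 130.9]
tool_rot: [2.938, 1.108, 0.006]
wrist_force: [0.6, -0.9, -0.1]
gripper_width: 0.994
gripper_force: 0.0
```

>>> carry_out(deltas=[{"rot":[0,0,0],"delta_pos":[-33.2,18.3,0],"claw":85},{"rot":[0,0,0],"delta_pos":[-33.2,18.3,0],"claw":85},{"rot":[0,0,0],"delta_pos":[-33.2,18.3,0],"claw":85},{"rot":[0,0,0],"delta_pos":[-33.2,18.3,0],"claw":85},{"rot":[0,0,0],"delta_pos":[0,0,0],"claw":85}])

```text
time: 5.47
tcp_pos: [446.0, -61.0, 129.5]
tool_rot: [2.943, 1.097, -0.001]
wrist_force: [0.9, 1.1, -0.2]
gripper_width: 0.995
gripper_force: 0.0
```

>>> carry_out(deltas=[{"rot":[0,0,0],"delta_pos":[0,0,0],"claw":85}])

```text
time: 5.55
tcp_pos: [447.2, -57.9, 129.5]
tool_rot: [2.943, 1.099, 0.0]
wrist_force: [0.7, 0.6, 1.5]
gripper_width: 0.995
gripper_force: 0.0
```

Run:
```python
from h import *
s=read_state();print(s["tcp_pos"],s["tool_rot"],s["wrist_force"])
np.save("w3.npy",camera_model("wrist"),allow_pickle=True)
a=capture("wrist");cv2.imwrite("pics/w3.png",a)
```

```text
[447.22987672 -57.85483815 129.50680471] [2.94300035e+00 1.09873581e+00 4.16673111e-04] [0.70250717 0.55950086 1.54769694]
```

View pics/w3.png

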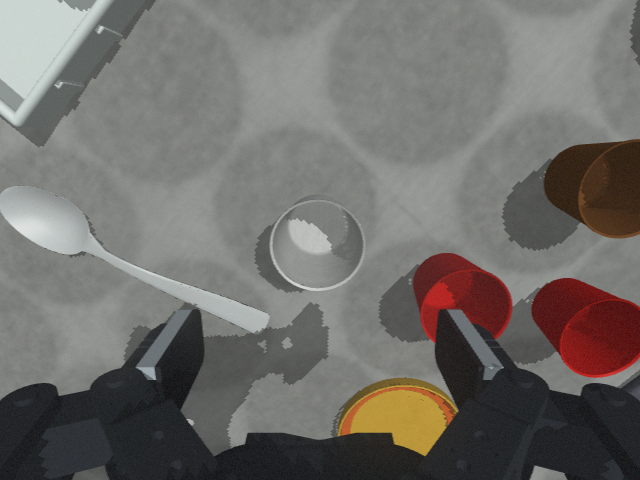

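The short cup's rim is centred at about (318,246), between the fingers' columns (about 180–460). I'll descend and grip.

>>> carry_out(deltas=[{"rot":[0,0,0],"delta_pos":[0.8,0,35],"claw":85},{"rot":[0,0,0],"delta_pos":[0,0,35],"claw":85},{"rot":[0,0,0],"delta_pos":[0,0,27],"claw":85},{"rot":[0,0,0],"delta_pos":[0,0,0],"claw":85},{"rot":[0,0,0],"delta_pos":[0,0,0],"claw":85}])

```text
time: 6.02
tcp_pos: [447.8, -54.6, 32.1]
tool_rot: [-2.939, -1.106, 0.003]
wrist_force: [-0.4, 0.7, 1.3]
gripper_width: 0.996
gripper_force: 0.0
```

Run:
```python
from h import *
W=np.load("w3.npy",allow_pickle=True).item();W1=np.load("w1.npy",allow_pickle=True).item();T=camera_model("top")
print(onz("w",(318,246),50,W),tri([ray("w",(318,246),W),ray("w",(350.5,156.5),W1),ray("t",(309.65,263.1),T)]))
```

```text
[448.6446395  -55.41693933  50.        ] [447.51729484 -56.6341275   44.27545898]
```

>>> carry_out(deltas=[{"rot":[0,0,0],"delta_pos":[-0.5,0.8,5],"claw":85},{"rot":[0,0,0],"delta_pos":[0,0,0],"claw":40},{"rot":[0,0,0],"delta_pos":[0,0,0],"claw":40},{"rot":[0,0,0],"delta_pos":[0,0,0],"claw":40},{"rot":[0,0,0],"delta_pos":[0,0,0],"claw":40}])

```text
time: 6.43
tcp_pos: [449.1, -56.7, 28.7]
tool_rot: [2.94, 1.104, 0.003]
wrist_force: [-3.9, 2.1, 18.0]
gripper_width: 0.623
gripper_force: 59.2
```

>>> carry_out(deltas=[{"rot":[0,0,0],"delta_pos":[0,0,0],"claw":40},{"rot":[0,0,0],"delta_pos":[0,0,0],"claw":40}])

```text
time: 6.6
tcp_pos: [449.1, -56.8, 28.7]
tool_rot: [2.94, 1.104, 0.003]
wrist_force: [-3.6, 2.2, 18.9]
gripper_width: 0.619
gripper_force: 59.2
```

>>> carry_out(deltas=[{"rot":[0,0,0],"delta_pos":[0,0,-35],"claw":40},{"rot":[0,0,0],"delta_pos":[0,0,-35],"claw":40},{"rot":[0,0,0],"delta_pos":[22.2,-29,0],"claw":40},{"rot":[0,0,0],"delta_pos":[22.2,-29,0],"claw":40},{"rot":[0,0,0],"delta_pos":[22.2,-29,0],"claw":40}])

```text
time: 7.02
tcp_pos: [441.6, 53.4, 98.6]
tool_rot: [2.941, 1.101, 0.004]
wrist_force: [0.7, 0.3, -0.7]
gripper_width: 0.616
gripper_force: 63.5
```

>>> carry_out(deltas=[{"rot":[0,0,0],"delta_pos":[22.2,-29,0],"claw":40},{"rot":[0,0,0],"delta_pos":[22.2,-29,0],"claw":40},{"rot":[0,0,0],"delta_pos":[22.2,-29,0],"claw":40},{"rot":[0,0,0],"delta_pos":[0,0,0],"claw":40},{"rot":[0,0,0],"delta_pos":[0,0,0],"claw":40}])

```text
time: 7.43
tcp_pos: [434.0, 163.4, 97.8]
tool_rot: [2.939, 1.109, 0.001]
wrist_force: [-0.1, -1.5, -1.2]
gripper_width: 0.618
gripper_force: 63.5
```

>>> carry_out(deltas=[{"rot":[0,0,0],"delta_pos":[0,1,25],"claw":40},{"rot":[0,0,0],"delta_pos":[0,0,20],"claw":40},{"rot":[0,0,0],"delta_pos":[0,0,13],"claw":40},{"rot":[0,0,0],"delta_pos":[0,0,5],"claw":40},{"rot":[0,0,0],"delta_pos":[0,0,0],"claw":40}])

```text
time: 7.85
tcp_pos: [434.6, 160.3, 34.2]
tool_rot: [-2.941, -1.102, 0.001]
wrist_force: [-0.8, 0.1, -0.9]
gripper_width: 0.615
gripper_force: 64.0
```

>>> carry_out(deltas=[{"rot":[0,0,0],"delta_pos":[0,0,0],"claw":40},{"rot":[0,0,0],"delta_pos":[0,0,0],"claw":65},{"rot":[0,0,0],"delta_pos":[0,0,0],"claw":75},{"rot":[0,0,0],"delta_pos":[0,0,0],"claw":80},{"rot":[0,0,0],"delta_pos":[0,0,0],"claw":80}])

```text
time: 8.27
tcp_pos: [435.0, 161.0, 34.5]
tool_rot: [2.941, 1.104, 0.001]
wrist_force: [0.5, 0.0, 0.3]
gripper_width: 0.938
gripper_force: 0.0
```

>>> carry_out(deltas=[{"rot":[0,0,0],"delta_pos":[0,0,-10],"claw":80},{"rot":[0,0,0],"delta_pos":[0,0,-30],"claw":80},{"rot":[0,0,0],"delta_pos":[0,0,-38],"claw":80},{"rot":[0,0,0],"delta_pos":[0,0,-38],"claw":85},{"rot":[0,0,0],"delta_pos":[0,0,-38],"claw":85}])

```text
time: 8.68
tcp_pos: [434.2, 161.1, 190.3]
tool_rot: [-2.941, -1.104, 0.0]
wrist_force: [1.2, 0.2, 0.4]
gripper_width: 0.994
gripper_force: 0.0
```

>>> carry_out(deltas=[{"rot":[0,0,0],"delta_pos":[-22.3,30.1,-9.3],"claw":85},{"rot":[0,0,0],"delta_pos":[-22.3,30.1,-9.3],"claw":85},{"rot":[0,0,0],"delta_pos":[-22.3,30.1,-9.3],"claw":85},{"rot":[0,0,0],"delta_pos":[-22.3,30.1,-9.3],"claw":85},{"rot":[0,0,0],"delta_pos":[-22.3,30.1,-9.3],"claw":85}])

```text
time: 9.1
tcp_pos: [449.6, -27.2, 235.5]
tool_rot: [2.941, 1.105, 0.001]
wrist_force: [2.1, 0.6, 0.5]
gripper_width: 0.995
gripper_force: 0.0
```

>>> carry_out(deltas=[{"rot":[0,0,0],"delta_pos":[-22.3,30.1,-9.3],"claw":85},{"rot":[0,0,0],"delta_pos":[-22.3,30.1,-9.3],"claw":85},{"rot":[0,0,0],"delta_pos":[-22.3,30.1,-9.3],"claw":85},{"rot":[0,0,0],"delta_pos":[-22.3,30.1,-9.3],"claw":85},{"rot":[0,0,0],"delta_pos":[-22.3,30.1,-9.3],"claw":85}])

```text
time: 9.52
tcp_pos: [464.6, -214.1, 282.0]
tool_rot: [2.941, 1.104, 0.0]
wrist_force: [0.7, 0.7, 0.5]
gripper_width: 0.997
gripper_force: 0.0
```

>>> carry_out(deltas=[{"rot":[0,0,0],"delta_pos":[-22.3,30.1,-9.3],"claw":85},{"rot":[0,0,0],"delta_pos":[-22.3,30.1,-9.3],"claw":85},{"rot":[0,0,0],"delta_pos":[-22.3,30.1,-9.3],"claw":85},{"rot":[0,0,0],"delta_pos":[-22.3,30.1,-9.3],"claw":85},{"rot":[0,0,0],"delta_pos":[-22.3,30.1,-9.3],"claw":85}])

```text
time: 9.93
tcp_pos: [479.7, -400.7, 328.4]
tool_rot: [2.941, 1.104, 0.0]
wrist_force: [1.4, 0.1, -0.4]
gripper_width: 0.995
gripper_force: 0.0
```

>>> carry_out(deltas=[{"rot":[0,0,-7],"delta_pos":[0,0,0],"claw":85},{"rot":[0,0,-7],"delta_pos":[0,0,0],"claw":85},{"rot":[0,0,-7],"delta_pos":[0,0,0],"claw":85},{"rot":[0,0,-7],"delta_pos":[0,0,0],"claw":85},{"rot":[0,0,-7],"delta_pos":[0,0,0],"claw":85}])

```text
time: 10.35
tcp_pos: [480.1, -399.0, 327.7]
tool_rot: [-2.467, -1.945, 0.0]
wrist_force: [0.3, -0.1, 0.2]
gripper_width: 0.996
gripper_force: 0.0
```

>>> carry_out(deltas=[{"rot":[0,0,-7],"delta_pos":[0,0,0],"claw":85},{"rot":[0,0,-7],"delta_pos":[0,0,0],"claw":85},{"rot":[0,0,0],"delta_pos":[0,0,0],"claw":85},{"rot":[0,0,0],"delta_pos":[0,0,0],"claw":85}])

```text
time: 10.68
tcp_pos: [480.1, -398.9, 327.8]
tool_rot: [-2.223, -2.22, -0.0]
wrist_force: [-0.3, 0.3, -0.2]
gripper_width: 0.992
gripper_force: 0.0
```

Run:
```python
from h import *
s=read_state();print(s["tcp_pos"],s["tool_rot"],s["q"])
np.save("w4.npy",camera_model("wrist"),allow_pickle=True)
a=capture("wrist");cv2.imwrite("pics/w4.png",a);b=capture("top");cv2.imwrite("pics/top4.png",b)
cv2.imwrite("pics/v4.png",np.hstack([cv2.resize(a,(520,390)),cv2.resize(b[185:305,125:245],(280,390))]))
```

```text
[ 480.07881532 -398.8820443   327.75462194] [-2.22255353e+00 -2.22011802e+00 -1.69874670e-05] [-8.23747335e-01  4.48595809e-01  4.98257784e-01  1.62060761e+00
  5.17621674e-06  7.48145407e-01]
```

View pics/v4.png

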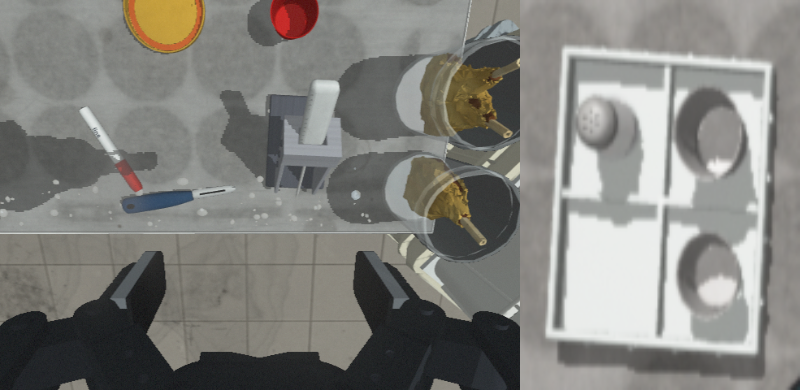

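Right panel: both cups stand upright in their cells, tall far right and short near right, and the mill is untouched. Left panel: in the wrist view the thermometer body is at about (394,135) full-scale, with the stand below it. I'll take a second wrist view for stereo.

>>> carry_out(deltas=[{"rot":[0,0,0],"delta_pos":[20,-30,0],"claw":85},{"rot":[0,0,0],"delta_pos":[20,-30,0],"claw":85},{"rot":[0,0,0],"delta_pos":[20,-30,0],"claw":85},{"rot":[0,0,0],"delta_pos":[0,0,0],"claw":85},{"rot":[0,0,0],"delta_pos":[0,0,0],"claw":85}])

```text
time: 11.2
tcp_pos: [388.8, -338.2, 328.6]
tool_rot: [2.221, 2.22, -0.0]
wrist_force: [0.5, 0.2, 0.2]
gripper_width: 0.994
gripper_force: 0.0
```

Run:
```python
from h import *
s=read_state();print(s["tcp_pos"],s["tool_rot"])
np.save("w5.npy",camera_model("wrist"),allow_pickle=True)
b=capture("wrist");cv2.imwrite("pics/w5.png",b);a=cv2.imread("pics/w4.png")
W4=np.load("w4.npy",allow_pickle=True).item();W5=np.load("w5.npy",allow_pickle=True).item()
P=onz("w",(394,135),150,W4);p=proj("w",P,W5);print(P,p)
x,y=int(p[0]),int(p[1]);x=min(max(x,70),570);y=min(max(y,70),410)
print("origins",(324,75),(x-70,y-70),"scale 400/140")
cv2.imwrite("pics/v5.png",np.hstack([cv2.resize(a[75:215,324:464],(400,400),interpolation=cv2.INTER_CUBIC),cv2.resize(b[y-70:y+70,x-70:x+70],(400,400),interpolation=cv2.INTER_CUBIC)]))
```

```text
[ 388.81903012 -338.24691526  328.63852672] [ 2.22114271e+00  2.22026773e+00 -1.75851705e-04]
[ 537.53804904 -337.61461251  150.        ] [500.99232476 211.18117558]
origins (324, 75) (430, 141) scale 400/140
```

View pics/v5.png

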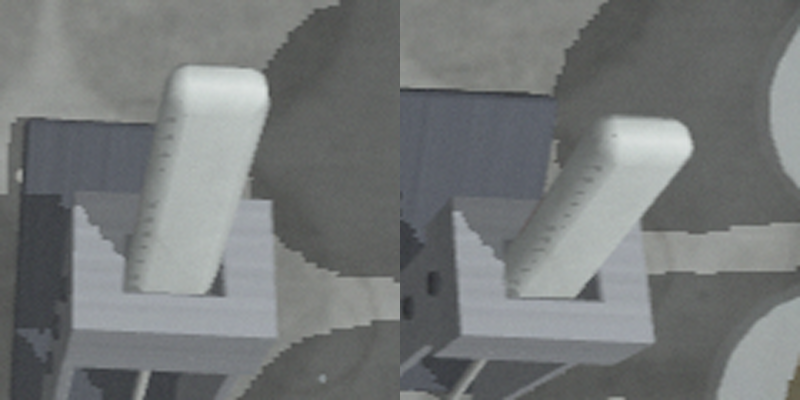

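Both views show the body leaving the pocket: base corners at crop (125,290)/(207,295) on the left and (105,297)/(178,299) on the right. Its top edge is at y≈67 and y≈117, and the block-face corners are visible too. I'll triangulate these.

Run:
```python
from h import *
W4=np.load("w4.npy",allow_pickle=True).item();W5=np.load("w5.npy",allow_pickle=True).item()
k=140/400
for n,a,b in [("blockTL",(73,195),(53,207)),("blockBL",(70,332),(58,338)),("blockBR",(275,338),(253,343)),("bodyBaseL",(125,290),(105,297)),("bodyBaseR",(207,295),(178,299)),("topFarL",(178,67),(208,117)),("topFarR",(262,70),(285,122)),("frontTopL",(168,107),(199,153)),("frontTopR",(260,112),(286,160)),("probe",(141,373),(75,365))]:
    a=np.array(a)*k+(324,75);b=np.array(b)*k+(430,141)
    P=tri([ray("w",a,W4),ray("w",b,W5)]);print(n,P.round(1),(proj("w",P,W4)-a).round(1),(proj("w",P,W5)-b).round(1))
```

```text
blockTL [ 505.2 -346.2  119.6] [-0.4  0.6] [ 0.5 -0.6]
blockBL [ 504.1 -383.5  138.6] [-0.1  0.1] [ 0.1 -0.1]
blockBR [ 563.9 -385.   139.4] [ 0.  -0.1] [-0.   0.1]
bodyBaseL [ 520.6 -372.7  130.1] [-0.3  0.4] [ 0.3 -0.4]
bodyBaseR [ 545.9 -375.1  124.9] [-0.3  0.4] [ 0.3 -0.4]
topFarL [ 527.9 -311.3  166.7] [ 0.3 -0.5] [-0.4  0.4]
topFarR [ 548.7 -312.3  166.9] [ 0. -0.] [-0.  0.]
frontTopL [ 525.5 -320.7  169.1] [ 0.5 -0.7] [-0.5  0.6]
frontTopR [ 548.1 -322.1  170.9] [ 0.3 -0.5] [-0.4  0.4]
probe [ 530.2 -409.    89.2] [-2.1  2.7] [ 2.1 -2.5]
```

```bash
cat >> h.py <<'E'
def body(im,c,hw,thr=185):
    x0,y0=max(int(c[0])-hw,0),max(int(c[1])-hw,0)
    g=im[y0:y0+2*hw,x0:x0+2*hw].min(2)
    m=(g>thr).astype(np.uint8)
    n,l,st,ce=cv2.connectedComponentsWithStats(m)
    out=[]
    for i in range(1,n):
        if st[i,4]>25:
            ct=cv2.findContours((l==i).astype(np.uint8),0,1)[0][0]
            out.append((st[i,4],np.round(cv2.boxPoints(cv2.minAreaRect(ct))+(x0,y0),1).tolist()))
    return out
E
python3 - <<'E'
from h import *
S=camera_model("scene");T=camera_model("top");W4=np.load("w4.npy",allow_pickle=True).item();W5=np.load("w5.npy",allow_pickle=True).item()
P=[537,-335,155]
sc=capture("scene");cv2.imwrite("pics/sc5.png",sc)
k=140/400
mid=[ray("w",np.array((220,68))*k+(324,75),W4),ray("w",np.array((246.5,119))*k+(430,141),W5),ray("t",(443.65,213.5),T)]
X=tri(mid);print("top far mid",X, tri(mid[:2]),tri(mid[::2]),tri(mid[1:]))
for n,i,m,hw in [("scene",sc,S,35),("top",cv2.imread("pics/top0.png"),T,25),("w4",cv2.imread("pics/w4.png"),W4,60),("w5",cv2.imread("pics/w5.png"),W5,60)]:
    p=proj("x",P,m);print(n,p.round(1))
    for t in (170,200): print(t,body(i,p,hw,t))
p=proj("x",P,S).astype(int);print(sc[p[1]-22:p[1]+22:2,p[0]-24:p[0]+24:2].min(2))
E
```

```text
top far mid [ 537.43005033 -311.87505854  169.03877173] [ 538.27653752 -311.71067965  166.69532342] [ 537.17919403 -312.0347269   171.14681947] [ 537.09743609 -311.68701586  169.69997655]
scene [401.4 176.4]
170 [(np.int32(35), [[417.0, 164.0], [428.0, 164.0], [428.0, 170.0], [417.0, 170.0]])]
200 []
top [453.7 214.3]
170 [(np.int32(271), [[443.0, 217.8], [444.1, 206.6], [470.1, 209.2], [469.0, 220.4]])]
200 [(np.int32(47), [[445.0, 208.0], [450.0, 208.0], [450.0, 217.0], [445.0, 217.0]])]
w4 [394.7 131.7]
170 [(np.int32(1715), [[378.1, 175.0], [387.7, 96.0], [418.3, 99.8], [408.6, 178.8]])]
200 [(np.int32(220), [[389.0, 111.0], [389.0, 101.0], [416.0, 101.0], [416.0, 111.0]])]
w5 [503.5 209.4]
170 [(np.int32(1142), [[469.7, 228.1], [513.1, 172.6], [534.7, 189.5], [491.2, 245.0]])]
200 [(np.int32(187), [[506.0, 186.0], [531.0, 186.0], [531.0, 195.0], [506.0, 195.0]])]
[[ 53  65  84  99  91  94  96 107 123 151 123 104  92 102 112 130 108 100
   95  94  62 151 145 143]
 [ 54  90  96 113 112  98 102  99  79  91  93  91  90  96  98  98 100  99
   94  95 124 148 144 143]
 [ 59  95  97  91
[... 1303 characters left out ...]
06 166 167  75  92  91  93  89  88  94 167 163 164 101 123 134 130
  148 140 162 162 155  99]
 [143 117 121 159 154 106  85  87  81  73  95 102 164 168  95  71 108 136
  145 161 165 150  94  99]
 [148 143  88 117 165 159 161 164 163 160 161 164 101 161  97 101  91 109
  165 167 127  95 101 100]
 [138 124 105  88  98 125 161 164 159 161 163 162 150  58  91 103  99  91
  172 122  99 104 105 104]
 [131 121 116  95  67  82  98  99  98 126 130 140 117 104  80  90  99 138
  119  98 103  85  88 108]
 [137 119 116 119 119  60  70  80  90  95  99  97  95  81  63  71  89 106
  102 101 107  54  89 104]
 [128  61 139 134 135 135 112  74  74  73  78  77  72  70  67  63  74  99
  105 100 102 109 106 106]]
```

Run:
```python
from h import *
S=camera_model("scene")
for P in ([536.5,-328,182],[537.5,-317,172],[537,-312,169],[537,-340,180]): print(P,proj("s",P,S))
sc=cv2.imread("pics/sc5.png");print(sc[164:190,388:414].min(2))
```

```text
[536.5, -328, 182] [400.01146701 167.80862124]
[537.5, -317, 172] [395.91577223 172.14579583]
[537, -312, 169] [394.31274741 173.73975741]
[537, -340, 180] [403.73846065 167.30820851]
[[ 86  86  85  90  90  85  82  87  81  87  87  92  84  85  88  87  96 104
   99 102  99  96 100  96  99  99]
 [ 88  95  90  90  90  87  87  87  90  84  83  83  87  88  89  84  90  98
   97 100  96  99 100  96 101  94]
 [ 87  91  91  88  87  90  88  88  89  84  81  85  83  89  86  84  93  97
  101 105 100 101  94  98  99  98]
 [ 86  92  87  93  94  92  90  96  84  87  87  89  85  89  80  88  88  95
  100  95  99  99  97 100  98  92]
 [ 85  91  90  87  93  85  87  86  88  86  88  89  84  88  84  83  90  93
  100 102  99  98 100  97  96  94]
 [ 90  91  87  89  91  79  80  76  79  82  80  86  89  84  87  88  88  87
   96  98 101 102  97  96  99  97]
 [ 96  98  90  87  82 101 150 166 149 108  75  87  90  88  88  90  91  89
   95 101 102  98  99 100  94  98]
 [ 86  85  87  84  90 175 218 212 201 176 126  73  85  89  89  91  91  91
   95  98 101  96  95  96  97  96]
 [ 86  86  85  89 153 209 215 227 227 212 18
[... 1218 characters left out ...]
24 104 112
  129 137 137 136 136 136 152 152]
 [ 93  91  94  93  94  89  90  88  89  94 143 167 166 163 167 164 143 101
  104 123 136 134 129 130 139 148]
 [ 95  93  92  95  95  93  94  89  85  84 101 137 168 161 164 167 166 136
   83  94 113 133 138 135 133 134]
 [ 83  85  93  87  93  81  76  73  81  95  91 102 135 164 166 168 138  95
   85  71  92 108 128 136 139 145]
 [ 97  89  98 121 100  96 109 139 166 167 167 141  97 127 166 170 144  93
   98  97  92 106 123 130 119 133]
 [165 161 162 164 163 163 162 160 164 161 164 164 139 101 115 161 146  97
  100 101  95  91 100 109 133 165]
 [160 163 165 159 160 164 158 163 161 161 161 161 165 127  58 112 130 104
  103 103  98 101  95  95 129 171]]
```

The rays from three views agree: the body's top end is near (537,-317,172). The thermometer has settled in its pocket play, so it leans about 44° rather than 35°. I'll tilt the tool to match.

>>> carry_out(deltas=[{"rot":[0,0,3],"delta_pos":[0,0,0],"claw":65},{"rot":[0,-7.1,0],"delta_pos":[0,0,0],"claw":65},{"rot":[0,-7.1,0],"delta_pos":[0,0,0],"claw":65},{"rot":[0,-7.1,0],"delta_pos":[0,0,0],"claw":65},{"rot":[0,-7.1,0],"delta_pos":[0,0,0],"claw":65}])

```text
time: 11.72
tcp_pos: [391.2, -340.0, 328.7]
tool_rot: [1.994, 1.892, -0.508]
wrist_force: [0.4, -1.0, -0.4]
gripper_width: 0.764
gripper_force: 0.0
```

>>> carry_out(deltas=[{"rot":[0,-7.1,0],"delta_pos":[0,0,0],"claw":65},{"rot":[0,-7.1,0],"delta_pos":[0,0,0],"claw":65},{"rot":[0,0,0],"delta_pos":[0,0,0],"claw":65},{"rot":[0,0,0],"delta_pos":[0,0,0],"claw":65}])

```text
time: 12.05
tcp_pos: [390.9, -338.2, 327.0]
tool_rot: [1.837, 1.752, -0.714]
wrist_force: [0.8, -0.1, 0.4]
gripper_width: 0.759
gripper_force: 0.0
```

```bash
cat >> h.py <<'E'
def plan(t):
    s=read_state();q=R.from_rotvec(s["tool_rot"]);print("tool",q.as_matrix().round(3).tolist(),"q",s["q"].round(2),"d",q.inv().apply(np.array(t)-s["tcp_pos"]).round(1),"F",s["wrist_force"].round(1))
E
python3 - <<'E'
from h import *
a=np.array([.036,.694,.719]);T=np.array([537.3,-317,173])
plan(T+41*a);plan(T-49*a)
E
```

```text
tool [[0.035, 0.999, -0.033], [0.737, -0.047, -0.674], [-0.675, -0.001, -0.738]] q [-0.54 -0.   -0.34  0.82 -0.64  0.94] d [125.7 145.5  53.7] F [ 0.8 -0.1  0.4]
tool [[0.035, 0.999, -0.033], [0.737, -0.047, -0.674], [-0.675, -0.001, -0.738]] q [-0.54 -0.   -0.34  0.82 -0.64  0.94] d [123.1 145.3 143.6] F [ 0.8 -0.1  0.4]
```

>>> carry_out(deltas=[{"rot":[0,0,0],"delta_pos":[25.1,29.1,10.7],"claw":65},{"rot":[0,0,0],"delta_pos":[25.1,29.1,10.7],"claw":65},{"rot":[0,0,0],"delta_pos":[25.1,29.1,10.7],"claw":65},{"rot":[0,0,0],"delta_pos":[25.1,29.1,10.7],"claw":65},{"rot":[0,0,0],"delta_pos":[25.1,29.1,10.7],"claw":65}])

```text
time: 12.47
tcp_pos: [541.0, -291.0, 202.4]
tool_rot: [1.841, 1.748, -0.713]
wrist_force: [0.2, -1.3, 1.5]
gripper_width: 0.762
gripper_force: 0.0
```

>>> carry_out(deltas=[{"rot":[0,0,0],"delta_pos":[0,0,0],"claw":65},{"rot":[0,0,0],"delta_pos":[0,0,0],"claw":65}])

```text
time: 12.63
tcp_pos: [540.1, -291.0, 201.5]
tool_rot: [1.84, 1.752, -0.716]
wrist_force: [0.1, 0.1, 0.0]
gripper_width: 0.763
gripper_force: 0.0
```

Run:
```python
from h import *
a=np.array([.036,.694,.719]);T=np.array([537.3,-317,173])
plan(T-49*a)
b=capture("wrist");np.save("w6.npy",camera_model("wrist"),allow_pickle=True);cv2.imwrite("pics/w6.png",b)
p=proj("w",T);print(p,proj("w",T-60*a))
for t in (150,170,190): print(body(b,p,110,t))
```

```text
tool [[0.035, 0.999, -0.036], [0.738, -0.05, -0.673], [-0.674, -0.003, -0.739]] q [-0.32  0.32 -0.27  0.74 -0.71  1.21] d [-1.5 -1.3 87.6] F [0.1 0.1 0. ]Traceback (most recent call last):
  File "<stdin>", line 5, in <module>
  File "h.py", line 12, in proj
    m=cam or camera_model(n)
             ~~~~~~~~~~~~^^^
ValueError: cameras: scene, top, wrist
```

Run:
```python
from h import *
a=np.array([.036,.694,.719]);T=np.array([537.3,-317,173])
W=np.load("w6.npy",allow_pickle=True).item();b=cv2.imread("pics/w6.png")
p=proj("w",T,W);print(p,proj("w",T-60*a,W),[proj("w",T+s*8*np.array([0,.72,-.69])+t*np.array([13,0,0]),W).round() for s in(-1,1) for t in (-1,1)])
for t in (150,170,190): print(body(b,p,110,t))
y,x=p.astype(int)[::-1];print(b[y-70:y+80:8,x-64:x+64:6].min(2))
```

```text
[318.9089236  276.02874534] [318.86621447 242.35887483] [array([293., 292.]), array([346., 291.]), array([291., 261.]), array([345., 260.])]
[(np.int32(48), [[263.0, 171.0], [271.0, 171.0], [271.0, 177.0], [263.0, 177.0]]), (np.int32(89), [[407.0, 181.0], [418.0, 181.0], [418.0, 190.0], [407.0, 190.0]]), (np.int32(163), [[207.3, 183.6], [232.7, 180.4], [233.6, 188.2], [208.3, 191.3]]), (np.int32(46), [[254.4, 191.2], [257.2, 185.6], [264.8, 189.4], [262.0, 195.0]]), (np.int32(61), [[295.0, 189.0], [304.0, 189.0], [304.0, 196.0], [295.0, 196.0]]), (np.int32(3117), [[276.0, 211.0], [427.0, 211.0], [427.0, 285.0], [276.0, 285.0]]), (np.int32(1030), [[208.0, 223.0], [235.0, 188.1], [311.6, 247.3], [284.6, 282.2]]), (np.int32(200), [[233.4, 253.8], [237.9, 239.7], [259.3, 246.5], [254.8, 260.6]]), (np.int32(626), [[217.2, 261.8], [255.6, 257.0], [258.4, 278.8], [220.0, 283.6]])]
[(np.int32(137), [[208.0, 182.0], [233.0, 182.0], [233.0, 189.0], [208.0, 189.0]]), (np.int32(52), [[408.0, 185.0], [413.5, 179.5], [418.5, 184.5], [413.0, 190.0]]), (np.int32(2709), [[292.3, 279.9], [312.4, 198.1
[... 1766 characters left out ...]
7 146 149 149 149 149 148 149
  145 146 149 150]
 [147 146 148 148 149 150 149 151 151 148 149 148 150 148 149 148 148 149
  149 148 148 149]
 [147 146 151 147 147 149 147 147 147 147 150 147 145 147 149 148 147 150
  150 148 148 149]
 [148 148 145 148 147 148 148 149 148 147 145 148 149 146 147 147 150 146
  145 150 147 150]
 [144 147 146 149 149 148 149 145 150 148 149 149 145 148 150 146 151 147
  144 150 145 149]
 [144 147 145 148 148 147 148 150 150 149 147 148 147 146 148 148 149 147
  143 146 145 150]
 [146 148 147 149 147 144 148 148 147 144 147 147 146 146 147 149 146 148
  147 144 148 149]
 [145 147 148 146 148 149 144 149 151 147 146 148 147 149 148 149 148 146
  149 146 148 148]]
```

The numeric mask puts the body's end cap at columns 297–343, centred at 320 against the predicted 319, so it is lined up. I'll advance along the tool axis and grip.

>>> carry_out(deltas=[{"rot":[0,0,0],"delta_pos":[0,-0.5,30],"claw":65},{"rot":[0,0,0],"delta_pos":[0,0,30],"claw":65},{"rot":[0,0,0],"delta_pos":[0,0,24],"claw":65},{"rot":[0,0,0],"delta_pos":[0,0,0],"claw":65},{"rot":[0,0,0],"delta_pos":[0,0,0],"claw":65}])

```text
time: 13.1
tcp_pos: [534.1, -348.4, 142.5]
tool_rot: [1.841, 1.746, -0.716]
wrist_force: [-0.0, 0.5, 1.5]
gripper_width: 0.755
gripper_force: 0.0
```

>>> carry_out(deltas=[{"rot":[0,0,0],"delta_pos":[0,0,0],"claw":45},{"rot":[0,0,0],"delta_pos":[0,0,0],"claw":35},{"rot":[0,0,0],"delta_pos":[0,0,0],"claw":32}])

```text
time: 13.35
tcp_pos: [535.4, -346.8, 143.0]
tool_rot: [1.837, 1.747, -0.715]
wrist_force: [-0.9, -0.1, 0.1]
gripper_width: 0.374
gripper_force: 0.0
```

>>> carry_out(deltas=[{"rot":[0,0,0],"delta_pos":[0,0,0],"claw":20},{"rot":[0,0,0],"delta_pos":[0,0,0],"claw":15},{"rot":[0,0,0],"delta_pos":[0,0,0],"claw":15},{"rot":[0,0,0],"delta_pos":[0,0,0],"claw":15}])

```text
time: 13.68
tcp_pos: [535.2, -346.8, 142.6]
tool_rot: [1.836, 1.748, -0.716]
wrist_force: [-1.5, 5.0, 8.5]
gripper_width: 0.294
gripper_force: 58.4
```

Run:
```python
from h import *
plan([537,-351,137.8]);print(read_state()["ft_torque"])
```

```text
tool [[0.037, 0.999, -0.032], [0.735, -0.049, -0.677], [-0.677, 0.001, -0.736]] q [-0.42  0.37 -0.38  0.49 -0.68  1.09] d [0.2 2.  6.3] F [-1.5  5.   8.5]
[ 0.30541448  0.30022826 -0.23233571]
```

>>> carry_out(deltas=[{"rot":[0,3,0],"delta_pos":[-1.2,0,-1],"claw":15},{"rot":[0,3,0],"delta_pos":[-1.2,0,-1],"claw":15},{"rot":[0,0,0],"delta_pos":[0,0,0],"claw":15},{"rot":[0,0,0],"delta_pos":[0,0,0],"claw":15}])

```text
time: 14.02
tcp_pos: [534.9, -347.9, 145.1]
tool_rot: [1.906, 1.812, -0.63]
wrist_force: [-1.2, 1.0, -1.1]
gripper_width: 0.293
gripper_force: 59.3
```

>>> carry_out(deltas=[{"rot":[0,0,0],"delta_pos":[0,0,-5],"claw":15},{"rot":[0,0,0],"delta_pos":[0,0,-7],"claw":15},{"rot":[0,0,0],"delta_pos":[0,0,-7],"claw":15},{"rot":[0,0,0],"delta_pos":[0,0,-5],"claw":15}])

```text
time: 14.35
tcp_pos: [535.4, -332.2, 164.5]
tool_rot: [1.905, 1.814, -0.63]
wrist_force: [0.2, -0.2, -0.3]
gripper_width: 0.292
gripper_force: 59.4
```

Run:
```python
from h import *
plan([537,-351,137.8]);print(read_state()["ft_torque"],read_state()["tcp_pos"])
```

```text
tool [[0.039, 0.999, -0.029], [0.802, -0.049, -0.596], [-0.596, -0.0, -0.803]] q [-0.43  0.35 -0.29  0.66 -0.59  1.1 ] d [ 0.9  2.5 32.6] F [ 0.2 -0.2 -0.3]
[ 0.60390861 -0.038386   -0.02810077] [ 535.44469341 -332.19183931  164.49487515]
```

>>> carry_out(deltas=[{"rot":[0,0,0],"delta_pos":[0,0,-20],"claw":15},{"rot":[0,0,0],"delta_pos":[0,0,-25],"claw":15},{"rot":[0,0,0],"delta_pos":[0,0,-30],"claw":15},{"rot":[0,0,0],"delta_pos":[0,0,-30],"claw":15},{"rot":[0,0,0],"delta_pos":[0,0,-30],"claw":15}])

```text
time: 14.77
tcp_pos: [539.0, -251.4, 273.7]
tool_rot: [1.905, 1.814, -0.63]
wrist_force: [0.5, 0.2, -1.1]
gripper_width: 0.291
gripper_force: 59.3
```

>>> carry_out(deltas=[{"rot":[0,0,0],"delta_pos":[0,0,-20],"claw":15},{"rot":[0,0,0],"delta_pos":[0,0,0],"claw":15},{"rot":[0,0,0],"delta_pos":[0,0,0],"claw":15}])

```text
time: 15.02
tcp_pos: [540.5, -240.2, 289.0]
tool_rot: [1.904, 1.814, -0.629]
wrist_force: [-0.3, -0.5, -0.9]
gripper_width: 0.294
gripper_force: 59.4
```

Run:
```python
from h import *
plan([537,-351,137.8]);s=read_state();print(s["ft_torque"],s["tcp_pos"])
np.save("w7.npy",camera_model("wrist"),allow_pickle=True)
b=capture("wrist");cv2.imwrite("pics/w7.png",b);q=R.from_rotvec(s["tool_rot"])
for z in (-44,41,154): print(z,proj("wrist",s["tcp_pos"]+q.apply([0,0,z]),np.load("w7.npy",allow_pickle=True).item()).round(1))
print(b[100:420:8,230:410:7].min(2))
```

```text
tool [[0.039, 0.999, -0.028], [0.802, -0.048, -0.596], [-0.596, 0.001, -0.803]] q [-0.27  0.27 -0.04  1.09 -0.62  1.29] d [  1.2   1.7 187.4] F [-0.3 -0.5 -0.9]
[ 0.60109779 -0.00426568 -0.03335266] [ 540.46818945 -240.21752527  288.97293311]
-44 [321.3 390.1]
41 [320.3 277.2]
154 [319.8 220.4]
[[143 148 149 ...  95  96  96]
 [127 132 129 ...  95 100 100]
 [ 87  85  85 ...  84  96  96]
 ...
 [ 39  40  35 ...  35  44  31]
 [ 33  35  35 ...  39  44  37]
 [ 34  35  37 ...  41  42  36]]
```

The thermometer is clear of the stand, with free forces. I'll turn it plumb.

>>> carry_out(deltas=[{"rot":[0,7.1,0],"delta_pos":[0,0,0],"claw":15},{"rot":[0,7.1,0],"delta_pos":[0,0,0],"claw":15},{"rot":[0,7.1,0],"delta_pos":[0,0,0],"claw":15},{"rot":[0,7.1,0],"delta_pos":[0,0,0],"claw":15},{"rot":[0,7.1,0],"delta_pos":[0,0,0],"claw":15}])

```text
time: 15.48
tcp_pos: [539.8, -241.3, 288.4]
tool_rot: [2.269, 2.158, -0.014]
wrist_force: [-0.5, 0.2, -0.8]
gripper_width: 0.292
gripper_force: 59.2
```

>>> carry_out(deltas=[{"rot":[0,1.1,0],"delta_pos":[0,0,0],"claw":15},{"rot":[0,0,0],"delta_pos":[0,0,0],"claw":15},{"rot":[0,0,0],"delta_pos":[0,0,0],"claw":15},{"rot":[0,0,0],"delta_pos":[0,0,0],"claw":15}])

```text
time: 15.82
tcp_pos: [539.8, -240.3, 288.0]
tool_rot: [2.274, 2.166, -0.003]
wrist_force: [-0.6, -0.2, 0.4]
gripper_width: 0.296
gripper_force: 59.3
```

Run:
```python
from h import *
plan([526,156.5,289]);s=read_state();m=camera_model("wrist")
np.save("w8.npy",m,allow_pickle=True)
b=capture("wrist");cv2.imwrite("pics/w8.png",b);sc=capture("scene");cv2.imwrite("pics/sc8.png",sc);t=capture("top")
q=R.from_rotvec(s["tool_rot"])
for z in (-44,41,154):
    P=s["tcp_pos"]+q.apply([0,0,z]);print(z,P.round(),proj("wrist",P,m).round(1),proj("scene",P).round(1),proj("top",P).round(1))
p=proj("scene",s["tcp_pos"]+q.apply([0,0,80])).astype(int)
x0,y0=p[0]-40,p[1]-50
A=cv2.resize(sc[y0:y0+100,x0:x0+80],(400,500),interpolation=cv2.INTER_CUBIC)
B=cv2.resize(b[140:440,200:440],(400,500));print("scene crop",x0,y0,"x5; wrist crop 200,140 x1.667")
cv2.imwrite("pics/v8.png",np.hstack([A,B]))
```

```text
tool [[0.049, 0.999, -0.001], [0.999, -0.049, -0.002], [-0.002, -0.001, -1.0]] q [-0.56  0.37  0.27  1.47 -0.    1.06] d [395.7 -33.1  -1.9] F [-0.6 -0.2  0.4]
-44 [ 540. -240.  332.] [321.2 388.5] [372.6 118.9] [421.6 201.7]
41 [ 540. -240.  247.] [320.2 276.1] [371.1 152. ] [412.7 207.7]
154 [ 540. -241.  134.] [319.7 219.6] [369.3 192.2] [403.  214.3]
scene crop 330 116 x5; wrist crop 200,140 x1.667
```

View pics/v8.png

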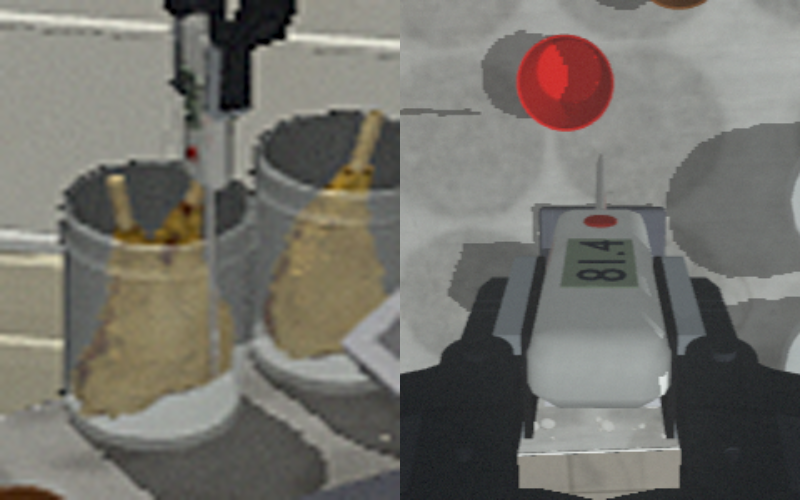

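The last picture shows the thermometer held squarely and near plumb. The probe tip is at scene pixel (372.8,190.4) and wrist pixel (320,233); the top of the probe is at scene pixel (372.2,154). I'll triangulate the tip.

Run:
```python
from h import *
s=read_state();q=R.from_rotvec(s["tool_rot"]);m=np.load("w8.npy",allow_pickle=True).item();S=camera_model("scene")
X=tri([ray("s",(372.8,190.4),S),ray("w",(320,233),m)]);print(X,proj("s",X,S),proj("w",X,m),q.inv().apply(X-s["tcp_pos"]))
# precise tip in wrist: probe columns
b=cv2.imread("pics/w8.png");g=b[222:268,308:332].min(2);
for r in range(0,46,3): print(222+r,g[r])
sc=cv2.imread("pics/sc8.png");
for r in range(150,196,3): print(r,sc[r,364:382].max(2))
# tall cup now from w4-time top image
for z in (-44,): pass
```

```text
[ 539.38815401 -250.57731425  136.52630785] [372.77405365 190.40698985] [319.96790745 233.0828075 ] [-1.04920282e+01 -1.46534651e-01  1.52045680e+02]
222 [140 143 145 144 144 145 146 146 145 143 144 147 146 146 143 146 142 139
 140 139 140 140 140 141]
225 [143 144 142 144 143 146 145 151 153 149 150 151 148 145 144 141 143 139
 140 141 136 142 140 138]
228 [141 139 140 142 138 141 142 139 141 144 145 145 140 142 139 141 139 141
 136 136 136 133 133 130]
231 [140 139 142 142 145 140 137 133 133 132 134 137 140 136 132 134 136 136
 138 135 135 132 132 132]
234 [141 136 140 136 135 134 132 135 134 136 132 116 110 125 136 138 136 136
 135 137 137 138 135 135]
237 [135 135 134 135 135 135 138 136 134 132 117 110 112 121 132 136 135 136
 141 141 140 139 140 145]
240 [136 137 137 134 134 136 138 139 138 130 111 109 110 119 132 137 138 138
 137 139 137 137 138 139]
243 [138 139 138 139 140 139 140 140 138 131 107 109 110 124 134 136 133 135
 134 135 138 135 138 138]
246 [137 137 135 134 139 135 140 142 140 130 111 110 113 120 134 139 139 139
 138 138 142 141 142 142]
249 [135 136 136 135 13
[... 215 characters left out ...]
 135 134 121 109 109 114 122 128 129 125 123
 120 122 129 134 132 133]
258 [152 148 147 147 148 144 143 141 131 117 105 109 111 122 124 129 135 136
 136 137 131 136 135 135]
261 [159 157 158 157 157 156 158 153 145 125 110 109 111 123 125 125 138 138
 136 133 135 132 132 134]
264 [ 63  61  57  67  66  63  64  63  73  90 108 106 113 121 123 104  74  62
  65  61  65  63  61  64]
267 [125 123 117 121 122 121 122 121 120 119 124 120 118 121 118 120 124 119
 119 120 121 118 121 119]Traceback (most recent call last):
  File "<stdin>", line 8, in <module>
    return umr_maximum(a, axis, None, out, keepdims, initial, where)
numpy.exceptions.AxisError: axis 2 is out of bounds for array of dimension 2
```

>>> carry_out(deltas=[{"rot":[0,3.5,0],"delta_pos":[0,0,0],"claw":15},{"rot":[0,0,0],"delta_pos":[0,0,0],"claw":15},{"rot":[0,0,0],"delta_pos":[0,0,0],"claw":15}])

```text
time: 16.22
tcp_pos: [540.1, -241.1, 288.2]
tool_rot: [-2.246, -2.137, -0.066]
wrist_force: [-0.1, -0.1, -1.5]
gripper_width: 0.291
gripper_force: 59.3
```

Run:
```python
from h import *
s=read_state();q=R.from_rotvec(s["tool_rot"]);off=q.apply([-10.5,0,152])
c=onz("top",(206.9,226.5),77);print("cup",c,"short",onz("top",((705-520)/280*120+125,273/390*120+185),55));print("tip",s["tcp_pos"]+off)
t4=cv2.imread("pics/top4.png");g=cv2.resize(cv2.cvtColor(t4[200:255,185:230],cv2.COLOR_BGR2GRAY),None,fx=8,fy=8,interpolation=cv2.INTER_CUBIC)
h=cv2.HoughCircles(g,cv2.HOUGH_GRADIENT,1.5,200,param1=60,param2=20,minRadius=95,maxRadius=135);h=h[0,0];p=h[:2]/8-.44+(185,200);print(p,h[2]/8,onz("top",p,77))
t=np.array([526,157,142])-off;plan(t)
```

```text
cup [522.14681037 152.36919973  77.        ] short [435.72092945 161.0516952   55.        ]
tip [ 539.96937058 -242.53991306  135.87085774]
[205.27874947 225.52874947] 14.29375 [524.15325464 155.69083743  77.        ]
tool [[0.05, 0.999, 0.003], [0.997, -0.05, 0.059], [0.059, -0.0, -0.998]] q [-0.58  0.39  0.3   1.51  0.05  1.04] d [398.  -33.8  17.5] F [-0.1 -0.1 -1.5]
```

>>> carry_out(deltas=[{"rot":[0,0,0],"delta_pos":[20,-1.7,0.9],"claw":15},{"rot":[0,0,0],"delta_pos":[36,-3.1,1.6],"claw":15},{"rot":[0,0,0],"delta_pos":[36,-3.1,1.6],"claw":15},{"rot":[0,0,0],"delta_pos":[36,-3.1,1.6],"claw":15},{"rot":[0,0,0],"delta_pos":[36,-3.1,1.6],"claw":15}])

```text
time: 16.63
tcp_pos: [533.6, -74.6, 291.3]
tool_rot: [-2.246, -2.138, -0.067]
wrist_force: [0.8, 0.2, 0.3]
gripper_width: 0.289
gripper_force: 59.3
```

>>> carry_out(deltas=[{"rot":[0,0,0],"delta_pos":[36,-3.1,1.6],"claw":15},{"rot":[0,0,0],"delta_pos":[36,-3.1,1.6],"claw":15},{"rot":[0,0,0],"delta_pos":[36,-3.1,1.6],"claw":15},{"rot":[0,0,0],"delta_pos":[36,-3.1,1.6],"claw":15},{"rot":[0,0,0],"delta_pos":[36,-3.1,1.6],"claw":15}])

```text
time: 17.05
tcp_pos: [526.9, 106.4, 294.4]
tool_rot: [-2.246, -2.138, -0.069]
wrist_force: [0.2, -0.7, -0.7]
gripper_width: 0.296
gripper_force: 59.3
```

>>> carry_out(deltas=[{"rot":[0,0,0],"delta_pos":[36,-3.1,1.6],"claw":15},{"rot":[0,0,0],"delta_pos":[18,-1.5,0.8],"claw":15},{"rot":[0,0,0],"delta_pos":[0,0,0],"claw":15},{"rot":[0,0,0],"delta_pos":[0,0,0],"claw":15},{"rot":[0,0,0],"delta_pos":[0,0,0],"claw":15}])

```text
time: 17.47
tcp_pos: [525.5, 158.4, 295.1]
tool_rot: [-2.245, -2.137, -0.068]
wrist_force: [-0.4, -0.8, -0.4]
gripper_width: 0.292
gripper_force: 59.3
```

Run:
```python
from h import *
s=read_state();q=R.from_rotvec(s["tool_rot"]);off=q.apply([-10.5,0,152]);m=camera_model("wrist");np.save("w9.npy",m,allow_pickle=True)
b=capture("wrist");cv2.imwrite("pics/w9.png",b);cv2.imwrite("pics/sc9.png",capture("scene"))
print("tip",s["tcp_pos"]+off);plan(np.array([525,156,40])-off)
c=np.array([525,156,77]);rp=[proj("w",c+30*np.array([np.cos(a),np.sin(a),0]),m).round(0).tolist() for a in np.arange(0,6.28,.785)];print("rim pred",proj("w",c,m),rp)
pt=proj("w",s["tcp_pos"]+off,m);print("tip pred",pt)
g=cv2.cvtColor(b,cv2.COLOR_BGR2GRAY);x,y=pt.astype(int)
for r in range(y-10,y+40,4): print(r,g[r,x-16:x+16:2])
y0,x0=proj("w",c,m).astype(int)[::-1]
h=cv2.HoughCircles(g[max(y0-90,0):y0+90,x0-90:x0+90],cv2.HOUGH_GRADIENT,1,60,param1=80,param2=18,minRadius=28,maxRadius=50)
print(None if h is None else [(k[:2]+(x0-90,max(y0-90,0)),k[2]) for k in h[0,:4]])
```

```text
tip [525.51229757 157.03662408 142.7199346 ]
tool [[0.05, 0.999, 0.004], [0.997, -0.051, 0.06], [0.06, 0.0, -0.998]] q [0.11 0.28 0.15 1.43 0.06 1.73] d [ -6.7  -0.7 102.5] F [ 0.6 -0.3 -0.4]
rim pred [319.01286537 218.93997151] [[351.0, 217.0], [341.0, 195.0], [317.0, 186.0], [295.0, 197.0], [287.0, 220.0], [297.0, 242.0], [321.0, 250.0], [343.0, 240.0]]
tip pred [319.72236047 233.49445151]
223 [129 130 108 117 127 129 127 130 130 129 129 129 121 114 101  98]
227 [127 124 123 115  99  98  97  98  97  97  98  97  94  97  99  98]
231 [125 124 120 119 107  94  97  96  96  95 101  98  97  97  97  97]
235 [124 121 117 119 116 114  99  97  93 105  97  98  95  99  96  98]
239 [122 122 119 115 114 113 110 100  96 107 108  96  98  98  95  96]
243 [138 123 118 117 112 109 110 105  94 104 111 100 100  99  97 113]
247 [174 175 173 171 173 169 143 115  96 108 142 154 158 162 169 167]
251 [168 169 169 169 172 173 171 145  92 104 147 177 176 176 179 177]
255 [132 134 131 129 124 120 118 109  92 104 119 119 121 121 119 115]
259 [133 132 126 122 122 121 121 104  96 106 116 121 118 117 116 115]
263 [128 123 117 122 122 120 120  99  93 106 108 119 122 124 126 123]
267 [105 107 104 105 100 105 102 103 107 108 108 109 106 109 107 105]
271 [106 109 107 105  60  55  55  53  49  52  56  56  59  76 105 105]
[(array([317.5, 215.5]), np.float32(31.6))]
```

>>> carry_out(deltas=[{"rot":[0,0,0],"delta_pos":[-1.3,-0.2,22],"claw":15},{"rot":[0,0,0],"delta_pos":[-1.3,-0.2,22],"claw":15},{"rot":[0,0,0],"delta_pos":[-1.2,-0.2,20],"claw":15},{"rot":[0,0,0],"delta_pos":[-1.2,-0.2,20],"claw":15},{"rot":[0,0,0],"delta_pos":[-1.2,-0.2,18],"claw":15}])

```text
time: 17.98
tcp_pos: [524.5, 157.6, 191.7]
tool_rot: [-2.247, -2.135, -0.068]
wrist_force: [0.3, 0.2, -2.4]
gripper_width: 0.291
gripper_force: 59.3
```

>>> carry_out(deltas=[{"rot":[0,0,0],"delta_pos":[0,0,0],"claw":15},{"rot":[0,0,0],"delta_pos":[0,0,0],"claw":15},{"rot":[0,0,0],"delta_pos":[0,0,0],"claw":15},{"rot":[0,0,0],"delta_pos":[0,0,0],"claw":15},{"rot":[0,0,0],"delta_pos":[0,0,0],"claw":15}])

```text
time: 18.4
tcp_pos: [525.2, 158.6, 193.9]
tool_rot: [-2.246, -2.136, -0.071]
wrist_force: [0.1, 0.5, -0.9]
gripper_width: 0.29
gripper_force: 59.3
```

Run:
```python
from h import *
s=read_state();q=R.from_rotvec(s["tool_rot"]);off=q.apply([-10.5,0,152]);m=camera_model("wrist")
b=capture("wrist");cv2.imwrite("pics/w10.png",b)
tip=s["tcp_pos"]+off;print("tip",tip,s["wrist_force"],s["joint_vel"].round(3))
c=np.array([524.5,157,77]);y0,x0=proj("w",c,m).astype(int)[::-1];print("rim pred",x0,y0,proj("w",c+[30,0,0],m),proj("w",c+[0,30,0],m),"probe at rim",proj("w",[tip[0],tip[1],77],m),"tip",proj("w",tip,m))
g=cv2.cvtColor(b,cv2.COLOR_BGR2GRAY)
h=cv2.HoughCircles(g[y0-100:y0+100,x0-100:x0+100],cv2.HOUGH_GRADIENT,1,60,param1=80,param2=18,minRadius=35,maxRadius=75)
if h is not None:
  for k in h[0,:4]: p=k[:2]+(x0-100,y0-100);print(p,k[2],onz("w",p,77,m))
for r in range(y0-10,y0+40,4): print(r,g[r,x0-16:x0+16:2])
```

```text
tip [525.34526617 157.42562707  41.50259554] [ 0.13048621  0.46229676 -0.89592115] [ 0.003  0.003 -0.006 -0.003  0.001 -0.   ]
rim pred 318 245 [362.93057124 243.4526123 ] [316.39713591 201.6417481 ] probe at rim [319.88232446 244.94286151] tip [319.68755585 233.46292777]
[317.5 243.5] 42.2 [523.78465218 158.51305802  77.        ]
[311.5 180.5] 67.8 [522.0219199 201.0033662  77.       ]
[223.5 219.5] 56.7 [462.02417721 178.14065552  77.        ]
[322.5 341.5] 44.0 [523.69671611  85.7587639   77.        ]
235 [197 172 122 124 118 124 123 124 116  96 116 127 123 122 122 123]
239 [198 170 119 123 122 125 125 125  99  97 112 124 125 124 123 123]
243 [150 123 122 122 124 127 122 126  95  98 113 123 126 125 127 123]
247 [115 101 111 114 124 125 126 126  95  98 112 126 123 119 105 106]
251 [120 116  94  93  94  99  99 100  88  93 113 100  99  93  93  94]
255 [122 116 115  96  95  97  93  95  87  93 112 100  95  94  93  93]
259 [120 115 117 113  92  96  94  90  90  96 106  93  96  93  91  93]
263 [120 118 117 115 112  96  98  92  90  95 106 100  96  92  94  91]
267 [102 105 107 105 108 105 105 108 105 103 100 101  99 104 104 104]
271 [101 106 106 103  88  56  55  57  57  56  57  53  54  55 104 102]
275 [108 109 105 103  99  81  73  73  78  83  86  85  91  99 108 106]
279 [106 105 106 108 103 106 105 103 103 103 104 100 101 108 105 106]
283 [81 82 81 82 82 82 77 98 98 98 93 92 88 89 85 87]
```

The rim is centred at (523.8,158.5). The tip is within 2 mm of the cup's axis and about 36 mm above its underside, with nothing touching. I'll hand in.

```bash
python3 -c "
from h import *
print(hand_in())"
```

```text
the job is handed in; nothing more can be done
None
```

I handed the job in; it returned no verdict. Both cups stand upright in their own crate cells. The gripper is holding the thermometer near plumb, tip about 36 mm above the tall cup's underside, within about 2 mm of its axis.

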